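# Squeeze the bead tongs to the marked gap and hold them over the bead bowl

### The job

Take the sprung steel tongs off their wooden rest and get them ready for picking beads: squeeze them until the sprung arm lies squarely under the dark clip on the little cross bar, which marks the tip gap wanted, and hold them level with both tips over the mouth of the bead bowl, a little above its rim without touching it. Finish while holding them there at that squeeze, steady: do not put them down or let go, and leave the bowl, spool, glue bottle, screwdriver and pot where they stand.

Things in the scene. Friction and masses are not known exactly. Their poses are not given: they have to be found in the camera images.
- tongs: Sprung steel tongs (big tweezers), 125 g, 185 mm from hinge to tips, lying flat on the rest. Origin: underside, midway between the arms' roots at the spine; x to the tips, y left, z up. Underside starts 45 mm above the bench. Arms 14 mm tall, 5 mm thick. The right arm (-y) is rigid with the spine; the left turns on a sprung hinge at x 0, y 11 mm.
- tongs_grip (a point): Where to squeeze from above, a finger outside each arm: midway between the outer faces of the open tongs' two flat black ribbed pads, x 75, y 6.5, z 8 mm on the tongs. Axes as the tongs; fixed to the right arm. Pads 34 mm long, 16 mm tall; 53 mm over both when open. Starts about 53 mm above the bench, free below down to the rest's base board. The tips lie 108 mm ahead.
- tongs_arm (a joint): Sprung left arm, rad: 0 open (tips about 56 mm apart, 53 mm over the middles of the pads), growing as squeezed; 0.18 = tips 23 mm apart, pads parallel, 40 mm over them; stop at 0.26. About 2 N at the pads to start, 8 N at 0.22 rad; springs open when let go. The arm is under the clip when this equals clip / 0.140 m.
- clip (a joint): Position of the dark clip on the cross bar, m: 0 = over the fully open arm, growing towards the right arm (-y of the tongs). Already set between about 0.012 and 0.028; stays put. It is a mark, not a stop.
- edge_mark (a point): Middle of the left arm's top edge where it passes under the cross bar, an aluminium strip 10 mm wide fixed to the right arm 140 mm ahead of the hinge (65 mm ahead of tongs_grip), its top 21 mm above the tongs' underside. Moves with the left arm.
- clip_mark (a point): Middle of the clip (dark steel rider on the cross bar, 5 mm wide across the tongs, as wide as the arm is thick, with a nose towards the tips). Axes as the tongs. The gap is right when edge_mark has the same y (along the bar) as this.
- tip_left (a point): Tip of the sprung left arm, half-way up the arm (7 mm above the underside).
- tip_right (a point): Tip of the rigid right arm, 183 mm ahead of the hinge, 13.5 mm right of the tongs' middle line, half-way up (7 mm above the underside).
- rest: Wooden rest fixed to the bench; axes as the tongs' at the start, origin on the bench below the tongs' origin (within 5 mm). A block under the spine (x -17 to 9 mm, 44 mm wide) and a cross piece (x 108 to 120 mm, y -37 to 53 mm), both 45 mm high; between them only a base board 44 mm wide, 8 mm high. Nothing holds the tongs down: lift straight up.
- bowl: White bowl of wooden beads, loose, 0.4 kg, 130 mm across the rim, 48 mm high; origin at the centre of its underside. The beads lie below the rim.
- bowl_rim (a point): Centre of the bowl's mouth, level with the rim, 48 mm above the bench.
- spool: Leave alone: a small wooden spool of copper wire, 44 mm across, 34 mm high. Origin at its underside.
- glue: Leave alone: a white glue bottle, 52 mm across, 115 mm high. Origin at its underside.
- screwdriver: Leave alone: a screwdriver lying on the bench. Origin at its underside.
- pot: Leave alone: a small terracotta pot, 76 mm across, 65 mm high. Origin at its underside.
There are look-alikes about, which are no part of the job. Of the things that look like the tongs, the smallest one is meant.

How it is judged:
At the end, for the whole second after the job is handed in: Fingers hold the still tongs (over 1 N), clear of rest and bowl, level within 0.35 rad; the sprung arm's middle is within 3 mm of the clip's middle along the bar; both tips within 62 mm of the bowl's centre line and 4 to 90 mm above its rim; bowl upright (y of edge_mark in the frame of clip_mark between -0.003 and 0.003 m and velocity of joint tongs_arm between -0.05 and 0.05 rad/s and horizontal distance between each of tip_left, tip_right and bowl_rim below 0.062 m and z of tip_left in the frame of bowl_rim between 0.004 and 0.09 m and z of tip_right in the frame of bowl_rim between 0.004 and 0.09 m and angle between tongs's own z axis and vertical below 0.35 rad and linear speed of tongs below 0.03 m/s and contact force between the fingers and tongs above 1 N and contact force between tongs and bowl below 0.1 N and contact force between tongs and rest below 0.1 N and angle between bowl's own z axis and vertical below 0.1 rad); the arm keeps its last pose, push and grip.
It fails at once if the bowl is pushed more than 20 mm from its place (distance of bowl from where it was at the start of the episode above 0.02 m).
It fails at once if the spool is pushed more than 20 mm from its place (distance of spool from where it was at the start of the episode above 0.02 m).
It fails at once if the glue is pushed more than 20 mm from its place (distance of glue from where it was at the start of the episode above 0.02 m).
It fails at once if the screwdriver is pushed more than 20 mm from its place (distance of screwdriver from where it was at the start of the episode above 0.02 m).
It fails at once if the pot is pushed more than 20 mm from its place (distance of pot from where it was at the start of the episode above 0.02 m).
It also fails if it takes over 38 s, if anything falls off the work surface, if the arm or the gripper's body presses on something with over 40 N, if the wrist force passes 120 N, or if a joint passes its speed limit or range.

### The arm

A 7-joint arm with a two-finger parallel gripper is mounted at the origin on the work surface. World frame = base frame: x ahead of the robot, y to its left, z up, the work surface at z = 0. Lengths are in m, angles in rad, forces in N, time in s.
With the tool pointing down it reaches from about 0.375 to 0.925 m from the base axis. Payload 3.1 kg.
Tool frame: the origin (TCP) lies at the very end of the fingers, on their centre line; the grasp point (between the pads) lies 19 mm behind it; z points along the fingers, y is the line along which they close (so a half turn about z gives the same grasp; the last joint's range is limited). The gripper opens to 85 mm and grips with 20 to 120 N. Pads are 22 mm wide; open, the fingers measure 114 mm over their backs; the gripper's body (76 mm by 85 mm) begins 54 mm behind the grasp point. The pads swing forward as they close: fully open they stand 13 mm farther back than shut.
Start: joints at [-0.098, 0.383, 0.044, 1.598, -0.018, 1.161, -0.05], TCP at [0.65, 0, 0.231] pointing down, gripper open.
Joint ranges: [-2.61, 2.61], [-0.41, 2.15], [-1.48, 1.57], [0, 2.5], [-1.57, 4.71], [0.05, 1.97], [-2.85, 2.85]. Speed limits (rad/s): [2.79, 2.79, 3.14, 3.14, 3.14, 3.14, 3.14].

### API

Orientations are given as [roll, pitch, yaw] about the fixed x, y, z axes, in that order (R = Rz(yaw) Ry(pitch) Rx(roll)).
In Python, from cell import bot gives the robot as it stands. The module is installed in compiled form; this text tells all that it offers.
- The arm moves only by the tool apply_moves, never from a script. Its argument "steps" is a list of rows, each an object of numbers: "grip": the opening, from -1 (shut) to 1 (fully open); "tx", "ty", "tz": the shift along the tool's x, y, z in cm; "twist": the turn about the tool's z in rad. A call has 1 to 10 rows; each row shifts and turns the commanded pose from where the row before left it, along the tool's axes as they then stand; what a row does not reach is not made up. A row lasts 1/12 s, in which the tool goes at most 41.7 mm and 7.16 degrees, less where a joint would pass 70% of its speed; a pose out of reach is approached as far as the arm can. A call with a gripper value outside its range is refused whole. The fingers move at their own pace and stop on an object; the grip force is fixed at half the most. Time passes only in rows, so rows that do not move let the fingers close. It gives the time, the measured TCP pose, the force, the opening and the grip force at its end, in the units of the state.
- bot.state(): the state, without advancing time (a new reading comes with each control period).
- bot.capture(name): name is "scene" or "side" or "wrist"; returns a dict with "image" (420x560x3 uint8, red, green, blue), "K" (3x3 intrinsics, pixels), "world_from_camera" (4x4, takes a point from camera to world coordinates); the wrist camera has in their place "mount" (4x4, takes a point from camera to tool coordinates, whose origin is the TCP and whose axes are the flange's). Camera axes: x right, y up, looking along -z (the intrinsics and any distortion apply to the point x, -y, -z); pixel columns grow to the right and rows downward; lengths in m; the calibration is good to about 2 mm. A picture is of the moment at which its call begins: read the wrist's pose just before it. There is no depth.
- bot.close_job(): hands the job in; it is judged then, once.
The state is a dict: "time_s": time; "qpos": joint angles; "joint_vel": joint speeds; "joint_torque": joint torques, N m; "position": TCP position; "ee_rot": TCP orientation; "ft_force": force on the tool from outside, world axes, zero at the start; "wrist_torque": the same for the moment, N m; "finger_gap": opening from 0.0 (shut) to 1.0 (fully open); "gripper_force": force on a finger pad.
Only numpy, scipy, OpenCV 4.12 (cv2) and the standard library are available. Lean on these libraries where they do the work, as an engineer would, in place of code of your own. Each camera call takes 0.05 s, during which the arm holds its last target. There are 200 camera calls.

## Working session

There is one attempt and no reset: what is moved stays moved. The work goes in short steps, Python scripts to look and compute and a tool call to move; the robot and the scene stay as the last step left them, time stands still between calls to the robot, and variables do not carry over. Pictures are saved under pics/ and viewed, at most 10 in all, crops included, and the job is handed in when it is done.

Besides the shell and the picture viewer there is one more tool, called after "Call:" by a JSON object that holds its "method" and its "body". apply_moves: Moves the arm, as the interface text tells. Its arguments: {"type":"object","properties":{"steps":{"type":"array","items":{"type":"object","properties":{"grip":{"type":"number"},"tx":{"type":"number"},"ty":{"type":"number"},"tz":{"type":"number"},"twist":{"type":"number"}}}}},"required":["steps"]}

```bash
mkdir -p pics
cat > h.py <<'E'
import numpy as np, cv2, json
from cell import bot
def cap(n,f):
    s=bot.state(); c=bot.capture(n); cv2.imwrite(f'pics/{f}.png',c['image'][:,:,::-1])
    from scipy.spatial.transform import Rotation as R
    if n=='wrist':
        T=np.eye(4);T[:3,:3]=R.from_euler('xyz',s['ee_rot']).as_matrix();T[:3,3]=s['position'];W=T@np.array(c['mount'])
    else: W=np.array(c['world_from_camera'])
    np.savez(f'pics/{f}.npz',K=c['K'],W=W); return c
def ray(f,u,v):
    d=np.load(f'pics/{f}.npz');K,W=d['K'],d['W']
    p=np.linalg.solve(K,[u,v,1]);return W[:3,3],W[:3,:3]@np.array([p[0],-p[1],-1])
def onz(f,u,v,z):
    o,d=ray(f,u,v);return o+d*(z-o[2])/d[2]
def proj(f,P):
    d=np.load(f'pics/{f}.npz');K,W=d['K'],d['W'];p=np.linalg.inv(W)@np.append(P,1)
    q=K@np.array([p[0],-p[1],-p[2]]);return q[:2]/q[2]
E
python3 - <<'E'
from h import *
for n in ['scene','side','wrist']:
    c=cap(n,n+'0'); print(n,[k for k in c],np.load(f'pics/{n}0.npz')['W'].round(3).tolist(),np.array(c['K']).tolist())
print(bot.state())
a=[cv2.imread(f'pics/{n}0.png') for n in ['scene','side']]
E
```

```text
scene ['image', 'K', 'world_from_camera'] [[-0.796, -0.429, 0.427, 0.997], [0.605, -0.575, 0.551, 0.639], [0.009, 0.697, 0.717, 0.896], [0.0, 0.0, 0.0, 1.0]] [[415.29417772707944, 0.0, 280.77302816505414], [0.0, 415.29417772707944, 211.78714329887003], [0.0, 0.0, 1.0]]
side ['image', 'K', 'world_from_camera'] [[0.98, 0.145, -0.137, 0.39], [-0.198, 0.64, -0.742, -0.741], [-0.02, 0.755, 0.656, 0.733], [0.0, 0.0, 0.0, 1.0]] [[409.3236813661391, 0.0, 271.96334900339014], [0.0, 409.3236813661391, 212.66362172032044], [0.0, 0.0, 1.0]]
wrist ['image', 'K', 'mount'] [[1.0, -0.001, 0.002, 0.65], [0.0, 0.948, 0.319, 0.082], [-0.002, -0.319, 0.948, 0.373], [0.0, 0.0, 0.0, 1.0]] [[349.46132873864366, 0.0, 284.71550819434503], [0.0, 349.46132873864366, 211.23594226552572], [0.0, 0.0, 1.0]]
{'time_s': 0.15, 'qpos': array([-0.09782635,  0.38365983,  0.04382819,  1.59924391, -0.01788238,
        1.16122634, -0.04988482]), 'joint_vel': array([-0.00041415, -0.00490042,  0.00083872, -0.00606696, -0.00115163,
       -0.00219591,  0.00014167]), 'joint_torque': array([ 2.19941270e-03, -4.34053266e+01,  1.02680024e+00, -2.49981201e+01,
        1.06983635e-02,  7.30535554e-03,  3.91670756e-05]), 'position': array([6.49235170e-01, 2.28871695e-05, 2.30153203e-01]), 'ee_rot': array([-3.13945066e+00,  1.20158194e-04,  1.57093556e+00]), 'ft_force': array([-0.32027277, -0.2615415 ,  0.30390259]), 'wrist_torque': array([-0.00514869,  0.0339527 , -0.01056209]), 'gripper_force': 0.0, 'finger_gap': 1.0014440824427846}
```

View pics/scene0.png

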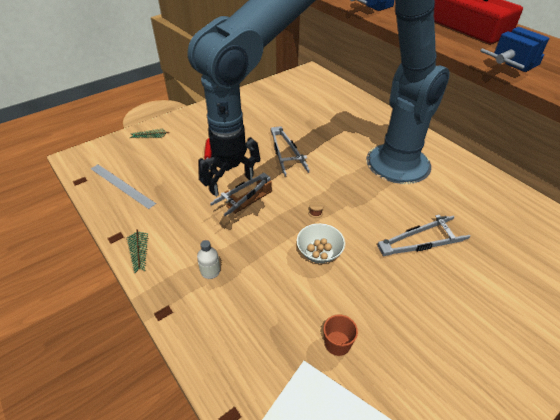

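View pics/wrist0.png

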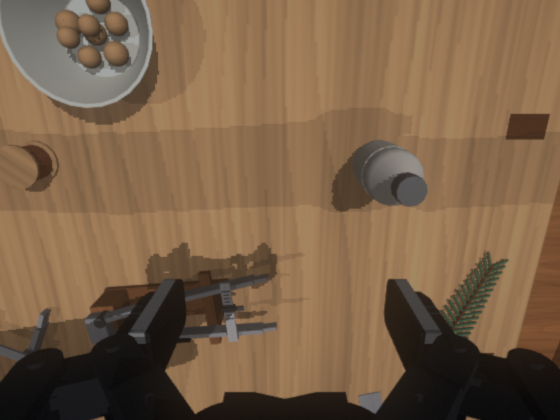

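Scene view: the tongs are on the rest under the gripper (about 240,195), the bowl at (320,245), glue at (208,260), pot at (340,335) and spool at (316,209). Two look-alike tongs lie on the bench. Wrist view: the hinge is at about (100,325), the tips at (268,278) and (276,327), the cross bar at u≈230, and the bowl at (80,40).

Run:
```python
from h import *
for n,u,v,z in [('hinge',100,325,.059),('tipL',268,278,.052),('tipR',276,327,.052),('bar',230,310,.066),('spool',20,165,.034),('glueTop',408,190,.115)]:
    print(n,onz('wrist0',u,v,z).round(4))
im=cv2.imread('pics/scene0.png'); print(onz('scene0',320,243,.048),onz('scene0',316,206,.034),onz('scene0',208,275,0))
c=im[120:280,180:380]; cv2.imwrite('pics/c1.png',cv2.resize(c,None,fx=4,fy=3.7,interpolation=cv2.INTER_CUBIC))
```

```text
hinge [ 0.4524 -0.1519  0.059 ]
tipL [ 0.6319 -0.0992  0.052 ]
tipR [ 0.6397 -0.1594  0.052 ]
bar [ 0.5932 -0.1283  0.066 ]
spool [0.3895 0.0153 0.034 ]
glueTop [0.7432 0.0121 0.115 ]
[0.4789156  0.14171536 0.048     ] [0.38687813 0.0196373  0.034     ] [7.55913288e-01 2.01011081e-02 1.11022302e-16]
```

View pics/side0.png

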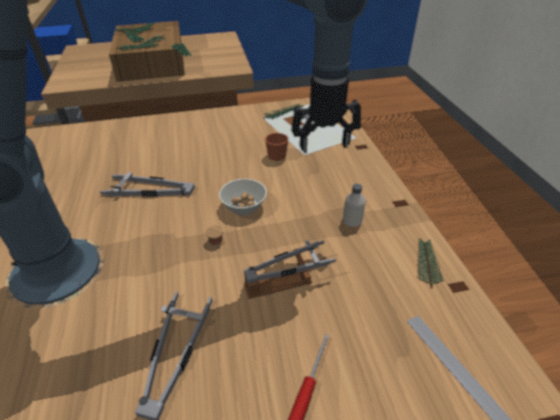

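Side view: the tongs on the rest run from (250,272) to (335,262). The screwdriver is in front at (305,390), well clear. I'll move above the grip point, turned so that the camera sits on the tip side.

Call:
{"method": "apply_moves", "body": {"steps": [{"grip": 1,"tx": -2.74,"ty": -2.42},{"grip": 1,"tx": -2.74,"ty": -2.42},{"grip": 1,"tx": -2.74,"ty": -2.42},{"grip": 1,"tx": -2.74,"ty": -2.42},{"grip": 1,"tx": -2.74,"ty": -2.42},{"grip": 1,"twist": 0.12},{"grip": 1,"twist": 0.12},{"grip": 1,"twist": 0.12},{"grip": 1,"twist": 0.12},{"grip": 1,"twist": 0.12}]}}

```text
validation failed for argument at $.st...
```

Call:
{"method": "apply_moves", "body": {"steps": [{"grip": 1,"twist": 0.12},{"grip": 1,"twist": 0.12},{"grip": 1,"twist": 0.12},{"grip": 1,"twist": 0.12},{"grip": 1,"twist": 0.12},{"grip": 1,"twist": 0.12},{"grip": 1,"twist": 0.12},{"grip": 1},{"grip": 1}]}}

```text
validation failed for argument at $.st...
```

Run:
```python
from h import *
s=bot.state();print(s['position'],s['ee_rot'],s['qpos'])
cap('wrist','w1');im=cv2.imread('pics/w1.png')
cv2.imwrite('pics/w1b.png',cv2.resize(im,(800,600),interpolation=cv2.INTER_CUBIC))
```

```text
[6.49235170e-01 2.28871695e-05 2.30153203e-01] [-3.13945066e+00  1.20158194e-04  1.57093556e+00] [-0.09782635  0.38365983  0.04382819  1.59924391 -0.01788238  1.16122634
 -0.04988482]
```

View pics/w1b.png

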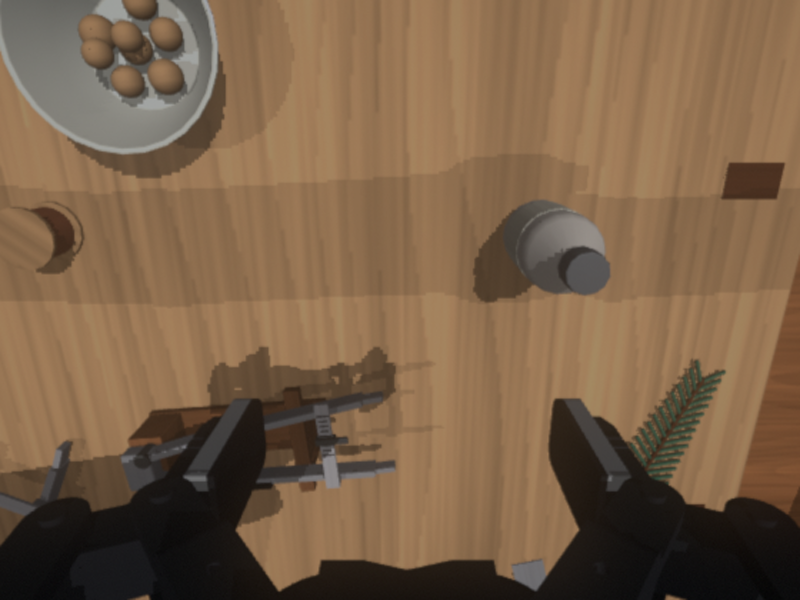

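Both move calls were refused, so the view is unchanged. I'll retry with every field filled in.

Call:
{"method": "apply_moves", "body": {"steps": [{"grip": 1,"tx": -2.74,"ty": -2.42,"tz": 0,"twist": 0},{"grip": 1,"tx": -2.74,"ty": -2.42,"tz": 0,"twist": 0},{"grip": 1,"tx": -2.74,"ty": -2.42,"tz": 0,"twist": 0},{"grip": 1,"tx": -2.74,"ty": -2.42,"tz": 0,"twist": 0},{"grip": 1,"tx": -2.74,"ty": -2.42,"tz": 0,"twist": 0}]}}

```text
time_s: 0.62
position: [0.5275, -0.1381, 0.231]
ee_rot: [-3.141, -0.0, 1.571]
ft_force: [-0.2, -0.5, 0.4]
finger_gap: 1.0
gripper_force: 0.0
```

Call:
{"method": "apply_moves", "body": {"steps": [{"grip": 1,"tx": 0,"ty": 0,"tz": 0,"twist": 0.12},{"grip": 1,"tx": 0,"ty": 0,"tz": 0,"twist": 0.12},{"grip": 1,"tx": 0,"ty": 0,"tz": 0,"twist": 0.12},{"grip": 1,"tx": 0,"ty": 0,"tz": 0,"twist": 0.12},{"grip": 1,"tx": 0,"ty": 0,"tz": 0,"twist": 0.12},{"grip": 1,"tx": 0,"ty": 0,"tz": 0,"twist": 0.12},{"grip": 1,"tx": 0,"ty": 0,"tz": 0,"twist": 0.12},{"grip": 1,"tx": 0,"ty": 0,"tz": 0,"twist": 0.12},{"grip": 1,"tx": 0,"ty": 0,"tz": 0,"twist": 0.12},{"grip": 1,"tx": 0,"ty": 0,"tz": 0,"twist": 0.12}]}}

```text
time_s: 1.45
position: [0.5288, -0.1369, 0.231]
ee_rot: [-3.141, 0.0, 0.365]
ft_force: [-0.2, 0.4, -0.2]
finger_gap: 0.995
gripper_force: 0.0
```

Call:
{"method": "apply_moves", "body": {"steps": [{"grip": 1,"tx": 0,"ty": 0,"tz": 0,"twist": 0.12},{"grip": 1,"tx": 0,"ty": 0,"tz": 0,"twist": 0.12},{"grip": 1,"tx": 0,"ty": 0,"tz": 0,"twist": 0}]}}

```text
time_s: 1.7
position: [0.5288, -0.1369, 0.231]
ee_rot: [-3.141, 0.001, 0.129]
ft_force: [0.2, -0.5, -0.0]
finger_gap: 1.001
gripper_force: 0.0
```

Run:
```python
from h import *
s=bot.state();print(s['position'],s['ee_rot'],s['qpos'])
cap('wrist','w1');im=cv2.imread('pics/w1.png')
cv2.imwrite('pics/w1c.png',cv2.resize(im,(800,600),interpolation=cv2.INTER_CUBIC))
```

```text
[ 0.5287685  -0.13690945  0.23104171] [-3.14148721e+00  5.05129269e-04  1.28893235e-01] [-0.04972671  0.18785479  0.25490507  1.85964847 -0.05276207  1.10109921
 -1.21709957]
```

View pics/w1c.png

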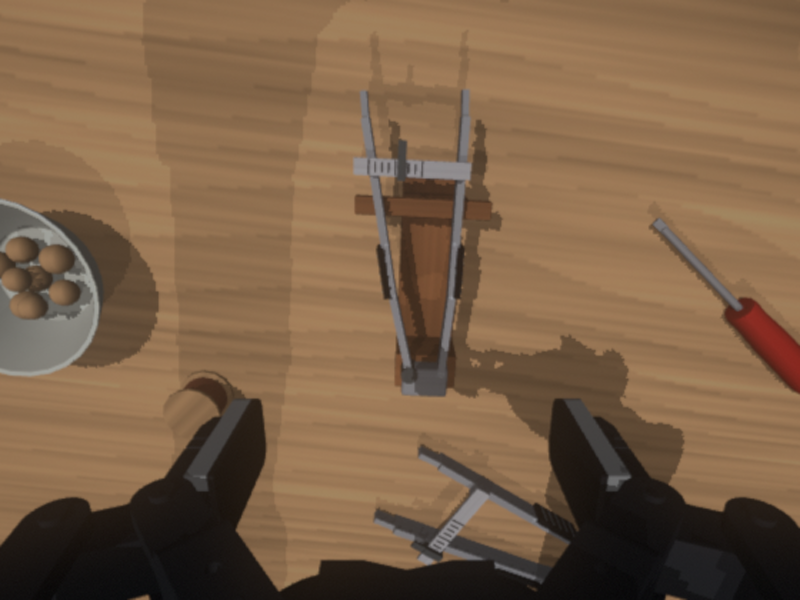

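The tongs are centred and point up the image (800-wide coordinates). Pads are at (382,272) and (460,272), tips at (365,92) and (465,92), the spine at (425,380), and the bar at v≈168. The clip is at (402,160), with the left arm at (376,168).

Run:
```python
from h import *
k=.7
P=lambda u,v,z:onz('w1',u*k,v*k,z)
pl,pr=P(379,272,.061),P(464,272,.061)
tl,tr=P(365,92,.059),P(465,92,.059)
bl,br=P(356,167,.066),P(470,171,.066)
arm=P(376,168,.059);clip=P(402,160,.068)
sp=P(425,376,.059)
for n in 'pl pr tl tr bl br arm clip sp'.split(): print(n,globals()[n].round(4))
d=bl-br;print('yaw bar',np.degrees(np.arctan2(-d[0],d[1])),'tips',np.degrees(np.arctan2(-(tl-tr)[0],(tl-tr)[1])), 'padw',np.linalg.norm(pl-pr),'tipgap',np.linalg.norm(tl-tr))
# right arm line direction
# right arm inner line from spine y=-11 to tip y=-13.5?
g=(pl+pr)/2;print('grip',g)
from scipy.spatial.transform import Rotation as R
s=bot.state();T=R.from_euler('xyz',s['ee_rot']).as_matrix()
print('tool delta cm',T.T@(np.r_[g[:2],.034]-s['position'])*100)
print('clip in tool',T.T@(clip-s['position'])*100,'arm',T.T@(arm-s['position'])*100)
print('z for bowl', proj('w1',[.479,.142,.048]))
```

```text
pl [ 0.5239 -0.1198  0.061 ]
pr [ 0.531  -0.1744  0.061 ]
tl [ 0.6302 -0.0996  0.059 ]
tr [ 0.6377 -0.1574  0.059 ]
bl [ 0.5879 -0.0991  0.066 ]
br [ 0.5944 -0.1669  0.066 ]
arm [ 0.5884 -0.1106  0.059 ]
clip [ 0.5956 -0.1258  0.068 ]
sp [ 0.4526 -0.1601  0.059 ]
yaw bar 5.4443635919950095 tips 7.381833969506049 padw 0.05509704967844149 tipgap 0.05828720588197914
grip [ 0.52747197 -0.14710423  0.061     ]
tool delta cm [-0.2618884   0.99754976 19.70783533]
clip in tool [ 6.76837769 -0.20657656 16.30490473] arm [ 6.26173319 -1.80644078 17.20522868]
z for bowl [ -6.76876376 197.63625971]
```

Call:
{"method": "apply_moves", "body": {"steps": [{"grip": 1,"tx": -0.25,"ty": 1.0,"tz": 2,"twist": 0},{"grip": 1,"tx": 0,"ty": 0,"tz": 3,"twist": 0},{"grip": 1,"tx": 0,"ty": 0,"tz": 3,"twist": 0},{"grip": 1,"tx": 0,"ty": 0,"tz": 3,"twist": 0},{"grip": 1,"tx": 0,"ty": 0,"tz": 3,"twist": 0},{"grip": 1,"tx": 0,"ty": 0,"tz": 2.5,"twist": 0},{"grip": 1,"tx": 0,"ty": 0,"tz": 2,"twist": 0},{"grip": 1,"tx": 0,"ty": 0,"tz": 1.5,"twist": 0},{"grip": 0.6,"tx": 0,"ty": 0,"tz": 0,"twist": 0},{"grip": 0.4,"tx": 0,"ty": 0,"tz": 0,"twist": 0}]}}

```text
time_s: 2.58
position: [0.527, -0.147, 0.0305]
ee_rot: [-3.141, 0.002, 0.133]
ft_force: [0.2, 0.2, 0.1]
finger_gap: 0.749
gripper_force: 0.0
```

Run:
```python
from h import *
s=bot.state();print(s['position'],s['ee_rot'],s['finger_gap'],s['ft_force'])
cap('wrist','w2');im=cv2.imread('pics/w2.png')
cv2.imwrite('pics/w2b.png',cv2.resize(im,(800,600),interpolation=cv2.INTER_CUBIC))
```

```text
[ 0.52704225 -0.14704659  0.03051904] [-3.14087272e+00  2.18175491e-03  1.32759292e-01] 0.7494035437254919 [0.15158523 0.21661397 0.11897559]
```

View pics/w2b.png

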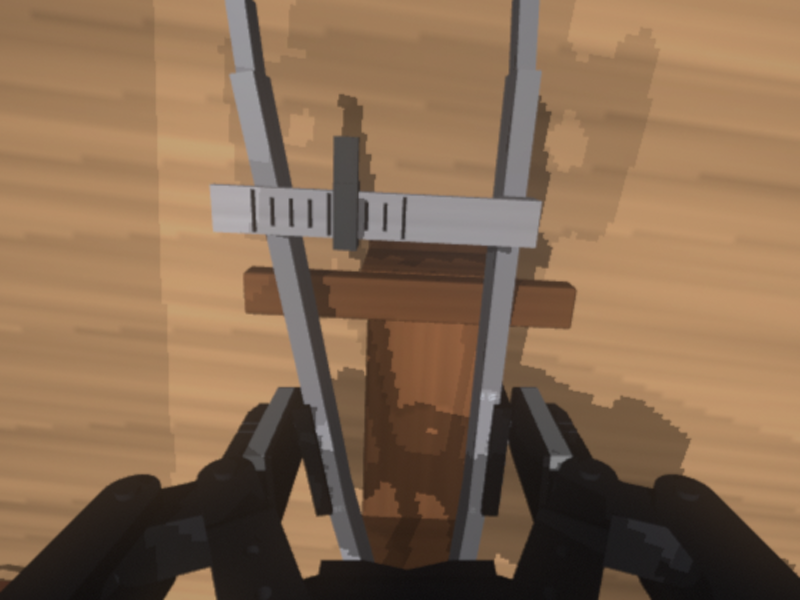

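Wrist view: the fingers straddle the pads evenly. The clip is at (346,192) and the left arm passes under the bar at about (275,212). Next I close.

Call:
{"method": "apply_moves", "body": {"steps": [{"grip": 0.25,"tx": 0,"ty": 0,"tz": 0,"twist": 0},{"grip": 0.2,"tx": 0,"ty": 0,"tz": 0,"twist": 0},{"grip": 0.15,"tx": 0,"ty": 0,"tz": 0,"twist": 0},{"grip": 0.1,"tx": 0,"ty": 0,"tz": 0,"twist": 0},{"grip": 0.05,"tx": 0,"ty": 0,"tz": 0,"twist": 0},{"grip": 0.05,"tx": 0,"ty": 0,"tz": 0,"twist": 0},{"grip": 0.05,"tx": 0,"ty": 0,"tz": 0,"twist": 0},{"grip": 0.05,"tx": 0,"ty": 0,"tz": 0,"twist": 0}]}}

```text
time_s: 3.3
position: [0.5303, -0.1489, 0.0339]
ee_rot: [3.139, -0.005, 0.13]
ft_force: [-0.8, -1.2, 7.8]
finger_gap: 0.527
gripper_force: 7.6
```

Run:
```python
from h import *
s=bot.state();print(s['position'],s['ee_rot'],s['finger_gap'],s['ft_force'],s['gripper_force'])
cap('wrist','w3');im=cv2.imread('pics/w3.png')
cv2.imwrite('pics/w3b.png',cv2.resize(im[:,100:460],(800,600*800*420//360//700),interpolation=cv2.INTER_CUBIC) if 0 else cv2.resize(im,(800,600),interpolation=cv2.INTER_CUBIC))
```

```text
[ 0.5302644  -0.1489404   0.03394749] [ 3.13912096 -0.00510345  0.12968258] 0.5266180036477507 [-0.80916861 -1.18841152  7.77512954] 7.584540992975235
```

View pics/w3b.png

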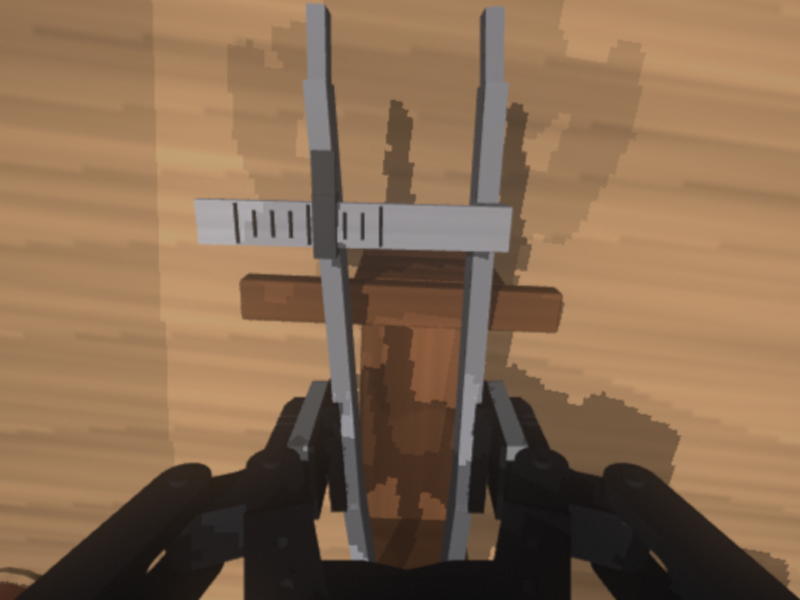

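The clip now sits almost exactly over the arm: clip u≈324 at the bar, arm top about 318–331 either side of it. I'll lift gently, then measure.

Call:
{"method": "apply_moves", "body": {"steps": [{"grip": 0.05,"tx": 0,"ty": 0,"tz": -0.2,"twist": 0},{"grip": 0.05,"tx": 0,"ty": 0,"tz": -0.3,"twist": 0},{"grip": 0.05,"tx": 0,"ty": 0,"tz": -0.5,"twist": 0},{"grip": 0.05,"tx": 0,"ty": 0,"tz": -0.7,"twist": 0},{"grip": 0.05,"tx": 0,"ty": 0,"tz": -0.9,"twist": 0},{"grip": 0.05,"tx": 0,"ty": 0,"tz": -1.0,"twist": 0},{"grip": 0.05,"tx": 0,"ty": 0,"tz": -1.0,"twist": 0},{"grip": 0.05,"tx": 0,"ty": 0,"tz": -0.9,"twist": 0},{"grip": 0.05,"tx": 0,"ty": 0,"tz": -0.5,"twist": 0},{"grip": 0.05,"tx": 0,"ty": 0,"tz": 0,"twist": 0}]}}

```text
time_s: 4.18
position: [0.5293, -0.1476, 0.0933]
ee_rot: [3.141, -0.004, 0.131]
ft_force: [0.4, 1.3, -1.2]
finger_gap: 0.523
gripper_force: 4.6
```

Run:
```python
from h import *
s=bot.state();print(s['position'],s['ee_rot'],s['finger_gap'],s['ft_force'],s['gripper_force'])
cap('side','s4');cap('wrist','w4');im=cv2.imread('pics/w4.png');si=cv2.imread('pics/s4.png')
a=cv2.resize(im[90:200,130:390],(800,338),interpolation=cv2.INTER_CUBIC)
b=cv2.resize(si[170:300,200:400],(400,260),interpolation=cv2.INTER_CUBIC)
o=np.zeros((600,800,3),np.uint8);o[:338]=a;o[340:600,:400]=b;o[340:600,400:]=cv2.resize(im,(400,260));cv2.imwrite('pics/w4b.png',o)
```

```text
[ 0.52931009 -0.14756443  0.09327733] [ 3.14060924 -0.00359735  0.13079075] 0.522902288394044 [ 0.39883238  1.28967229 -1.22096804] 4.621786326169968
```

View pics/w4b.png

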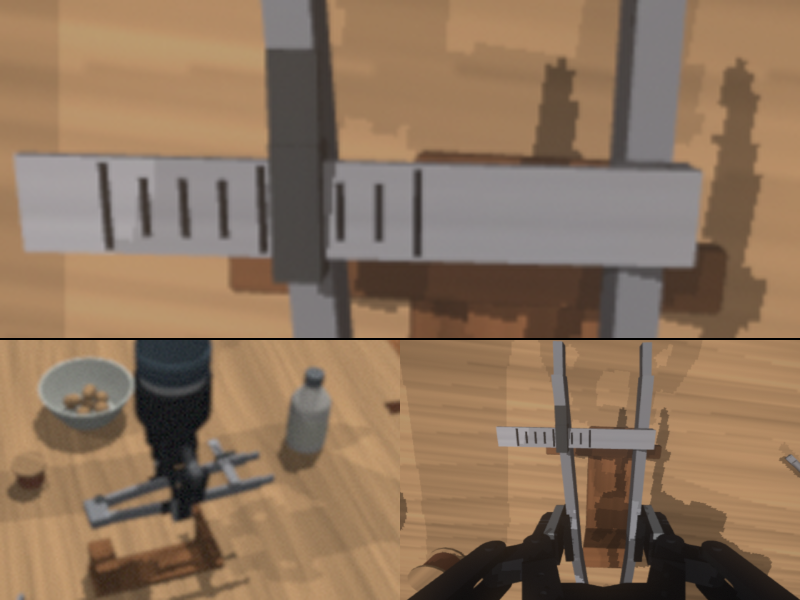

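Held level, clear of the rest. The crop shows the clip at u≈296, and the arm's top is at ≈305 interpolated. With parallax the arm is about 0.7 mm too open, so I'll squeeze slightly more. Next I turn toward the bowl.

Call:
{"method": "apply_moves", "body": {"steps": [{"grip": 0.04,"tx": 0,"ty": 0,"tz": 0,"twist": -0.03},{"grip": 0.04,"tx": 0,"ty": 0,"tz": 0,"twist": -0.06},{"grip": 0.04,"tx": 0,"ty": 0,"tz": 0,"twist": -0.08},{"grip": 0.04,"tx": 0,"ty": 0,"tz": 0,"twist": -0.08},{"grip": 0.04,"tx": 0,"ty": 0,"tz": 0,"twist": -0.08},{"grip": 0.04,"tx": 0,"ty": 0,"tz": 0,"twist": -0.08},{"grip": 0.04,"tx": 0,"ty": 0,"tz": 0,"twist": -0.08},{"grip": 0.04,"tx": 0,"ty": 0,"tz": 0,"twist": -0.08},{"grip": 0.04,"tx": 0,"ty": 0,"tz": 0,"twist": -0.08},{"grip": 0.04,"tx": 0,"ty": 0,"tz": 0,"twist": -0.08}]}}

```text
time_s: 5.12
position: [0.527, -0.1471, 0.0903]
ee_rot: [-3.14, 0.001, 0.865]
ft_force: [-0.3, -0.5, -1.7]
finger_gap: 0.523
gripper_force: 4.7
```

Call:
{"method": "apply_moves", "body": {"steps": [{"grip": 0.04,"tx": 0,"ty": 0,"tz": 0,"twist": -0.08},{"grip": 0.04,"tx": 0,"ty": 0,"tz": 0,"twist": -0.08},{"grip": 0.04,"tx": 0,"ty": 0,"tz": 0,"twist": -0.08},{"grip": 0.04,"tx": 0,"ty": 0,"tz": 0,"twist": -0.08},{"grip": 0.04,"tx": 0,"ty": 0,"tz": 0,"twist": -0.08},{"grip": 0.04,"tx": 0,"ty": 0,"tz": 0,"twist": -0.08},{"grip": 0.04,"tx": 0,"ty": 0,"tz": 0,"twist": -0.06},{"grip": 0.04,"tx": 0,"ty": 0,"tz": 0,"twist": -0.03},{"grip": 0.04,"tx": 0,"ty": 0,"tz": 0,"twist": 0}]}}

```text
time_s: 5.87
position: [0.527, -0.1472, 0.0904]
ee_rot: [-3.14, -0.0, 1.431]
ft_force: [0.1, 1.5, -2.1]
finger_gap: 0.521
gripper_force: 4.7
```

Run:
```python
from h import *
from scipy.spatial.transform import Rotation as R
s=bot.state();T=R.from_euler('xyz',s['ee_rot']).as_matrix();x=T[:,0]
t=np.array([.479,.142,0])-.108*x; t[2]=.075
print(s['position'],s['ee_rot'],s['finger_gap'],s['gripper_force'],s['qpos'],t,T.T@(t-s['position'])*100)
cap('wrist','w5');print(proj('w5',[.479,.142,.048]))
im=cv2.imread('pics/w5.png')
g=cv2.cvtColor(im,cv2.COLOR_BGR2HSV);m=((g[...,1]<60)&(g[...,2]>90)).astype(np.uint8);m[:,:20]*=1
c=max(cv2.findContours(m,0,2)[0],key=cv2.contourArea);print(cv2.boundingRect(c))
```

```text
[ 0.52701922 -0.14715651  0.09035177] [-3.13966869e+00 -2.47425698e-04  1.43111858e+00] 0.5205798679670756 4.736278653144836 [ 0.20580754  0.3658784  -0.0103479   1.95500472  0.00486199  0.82266819
  0.05315252] [0.46396381 0.03505182 0.075     ] [17.16511608 -8.77793078  1.55631523]
[  11.19891122 -554.35272632]
(224, 3, 133, 328)
```

Call:
{"method": "apply_moves", "body": {"steps": [{"grip": 0.04,"tx": 0.6,"ty": -0.3,"tz": 0,"twist": 0},{"grip": 0.04,"tx": 1.4,"ty": -0.7,"tz": 0,"twist": 0},{"grip": 0.04,"tx": 2.2,"ty": -1.1,"tz": 0,"twist": 0},{"grip": 0.04,"tx": 2.5,"ty": -1.3,"tz": 0,"twist": 0},{"grip": 0.04,"tx": 2.5,"ty": -1.3,"tz": 0,"twist": 0},{"grip": 0.04,"tx": 2.5,"ty": -1.3,"tz": 0,"twist": 0},{"grip": 0.04,"tx": 2.5,"ty": -1.3,"tz": 0,"twist": 0},{"grip": 0.04,"tx": 1.6,"ty": -0.8,"tz": 0.3,"twist": 0},{"grip": 0.04,"tx": 1.0,"ty": -0.5,"tz": 0.4,"twist": 0},{"grip": 0.04,"tx": 0.4,"ty": -0.2,"tz": 0.3,"twist": 0}]}}

```text
time_s: 6.75
position: [0.4633, 0.0384, 0.081]
ee_rot: [-3.141, -0.001, 1.435]
ft_force: [0.5, 0.3, -0.4]
finger_gap: 0.518
gripper_force: 4.7
```

Call:
{"method": "apply_moves", "body": {"steps": [{"grip": 0.04,"tx": 0,"ty": 0,"tz": 0,"twist": 0},{"grip": 0.04,"tx": 0,"ty": 0,"tz": 0,"twist": 0},{"grip": 0.04,"tx": 0,"ty": 0,"tz": 0,"twist": 0},{"grip": 0.04,"tx": 0,"ty": 0,"tz": 0,"twist": 0}]}}

```text
time_s: 7.08
position: [0.4653, 0.0341, 0.0815]
ee_rot: [3.141, 0.0, 1.428]
ft_force: [-0.6, 0.3, -1.3]
finger_gap: 0.524
gripper_force: 4.7
```

Run:
```python
from h import *
s=bot.state();print(s['position'],s['ee_rot'],s['finger_gap'],s['gripper_force'],s['ft_force'])
cap('side','s6');cap('wrist','w6');im=cv2.imread('pics/w6.png');si=cv2.imread('pics/s6.png')
a=cv2.resize(im[90:200,130:390],(800,338),interpolation=cv2.INTER_CUBIC)
b=cv2.resize(si[120:250,150:350],(400,260),interpolation=cv2.INTER_CUBIC)
o=np.zeros((600,800,3),np.uint8);o[:338]=a;o[340:600,:400]=b;o[340:600,400:]=cv2.resize(im,(400,260));cv2.imwrite('pics/w6b.png',o)
```

```text
[0.46525273 0.03407896 0.08145887] [3.14098396e+00 3.19552115e-04 1.42840050e+00] 0.5236475157126772 4.738016501069069 [-0.55179708  0.26289052 -1.32421771]
```

View pics/w6b.png

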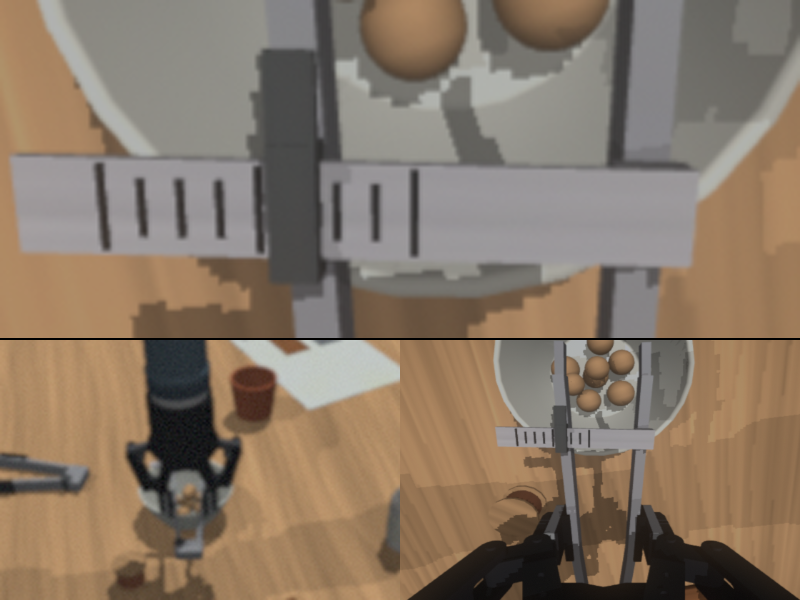

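The tongs are over the bowl. Clip centre u≈293, arm ≈306, which is about 0.3 mm after parallax. I'll check the bowl's centre against the tips.

Run:
```python
from h import *
n=onz('w6',274,173,.048);x=np.array([np.cos(1.428),np.sin(1.428),0]);y=np.array([-x[1],x[0],0])
c=n+.065*x;print('bowl',c)
p=np.array([.4653,.0341,0])
for l in (.018,-.017):
    t=p+.108*x+l*y;print(np.linalg.norm((t-c)[:2]),np.linalg.norm(t[:2]-[.479,.142]))
# tips' pixels where predicted, height ~.098
print([proj('w6',p+.108*x+l*y+[0,0,.099]) for l in (.018,-.017)])
s=bot.state();print(s['joint_vel'].round(4))
```

```text
bowl [0.4755639  0.14193778 0.048     ]
0.012814448756674125 0.016222559403178346
0.022188034816507933 0.018809870380098327
[array([226.96102944,   6.06273355]), array([337.80158468,   6.1510171 ])]
[-0.0003 -0.0004 -0.0047  0.0002 -0.0018 -0.0023 -0.001 ]
```

```bash
python3 -c "
from cell import bot
print(bot.close_job())"
```

```text
the job is handed in; nothing more can be done
None
```

I handed the job in with the tongs held level and steady over the bowl: the sprung arm is about 0.3 mm from the clip's centre and the tips are about 50 mm above the rim, all by my own measurements, as no verdict came back.

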